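# Stop the stirrer and offer the flask clamp up to its stand

## Robot

A 6-joint arm with a two-finger parallel gripper is mounted at the origin on the work surface. World frame = base frame: x ahead of the robot, y to its left, z up, the work surface at z = 0. Lengths are in m, angles in rad, forces in N, time in s.
With the tool pointing down it reaches from about 0.35 to 0.975 m from the base axis. Payload 4.9 kg.
Tool frame: the origin (TCP) lies at the very end of the fingers, on their centre line; the grasp point (between the pads) lies 19 mm behind it; z points along the fingers, y is the direction in which the jaws open and shut (so a half turn about z gives the same grasp; the last joint's range is limited). The gripper opens to 85 mm and grips with 20 to 120 N. Pads are 22 mm wide; open, the fingers measure 114 mm over their backs; the gripper's body (76 mm by 85 mm) begins 54 mm behind the grasp point. The pads swing forward as they close: fully open they stand 13 mm farther back than shut.
Start: joints at [-1.429, 0.053, 1.613, -0, 1.476, -0.119], TCP at [0.161, -0.604, 0.231] pointing down, gripper open.
Joint ranges: [-3.01, 3.01], [-1.01, 2.22], [0.06, 2.58], [-1.02, 4.17], [0.09, 2.62], [-3.14, 3.14]. Speed limits (rad/s): [2.57, 2.57, 3.14, 3.14, 3.14, 3.14].

## Interface

Orientations are given as a rotation vector (axis times angle).
In Python, from station import ctrl gives the robot as it stands.
- The arm moves only by the tool step_arm, never from a script. Its argument "moves" is a list of rows, each a list of 5 numbers: the opening, from 0 (shut) to 1 (fully open), then the shift along the world's x, y, z in m, then the turn about the world's z in degrees. A call has 1 to 20 rows; each row shifts and turns the pose as measured when the row begins; what a row does not reach is not made up. A row lasts 1/8 s, in which the tool goes at most 62.5 mm and 10.7 degrees, less where a joint would pass 70% of its speed; a pose out of reach is approached as far as the arm can. A call is refused whole if a number of a shift passes 0.0625 or a number of a turn 10.7, either way. A call with a gripper value outside its range is refused whole. The fingers move at their own pace and stop on an object; "newtons" is the grip in N (left out, the last holds). Time passes only in rows, so rows that do not move let the fingers close. It gives the time, the measured TCP pose, the force and the opening at its end, in the units of the state.
- ctrl.get_obs(): the state, without advancing time (a new reading comes with each control period).
- ctrl.get_image(name): name is "scene" or "top" or "wrist"; returns a dict with "color" (480x640x3 uint8, red, green, blue), "camera_matrix" (3x3 intrinsics, pixels), "R" (3x3) and "t" (3): a world point X has camera coordinates R X + t; the wrist camera has in their place "T_tool_cam" (4x4, takes a point from camera to tool coordinates, whose origin is the TCP and whose axes are the flange's). Camera axes: x right, y down, z forward; pixel columns grow to the right and rows downward; lengths in m; the calibration is good to about 2 mm. A picture is of the moment at which its call begins: read the wrist's pose just before it. There is no depth.
- ctrl.finish_job(): hands the job in, once; it reports no verdict.
Trained networks look in a picture, given as the dict that the camera call returned (one of the last four; its "shot" number tells which), for a name from the list of things; names that differ only in an ending like _2 or _b are one class to them, and where a whole thing is asked for, a point or a joint stands for the part that bears it (a point fixed in the world has none). Each returns a list of dicts, best first, with "p" (0 to 1); they miss things now and then, are a little off and sometimes report something else, mostly with a low value. They report only what shows in the picture. A call takes as long as a camera call. They do not tell look-alikes from the thing itself.
- ctrl.spot_in(picture, query): "bbox" ([left, top, right, bottom] in pixels, round what is visible of it).
The state is a dict: "t": time; "q": joint angles; "dq": joint speeds; "effort": joint torques, N m; "tool_pos": TCP position; "tool_rot": TCP orientation; "contact_force": force on the tool from outside, world axes, zero at the start; "wrist_torque": the same for the moment, N m; "opening": finger opening in m.
Only numpy, scipy, OpenCV 4.12 (cv2) and the standard library are available. Lean on these libraries where they do the work, as an engineer would, in place of code of your own. Each camera call takes 0.05 s, during which the arm holds its last target.

## Task

We are about to rig a flask over the magnetic stirrer. First turn its speed knob anticlockwise to the end stop, off; then pick up the flask clamp lying on the bench by its balance point (the boss-head end is the heavy one) and hold it level just above the short support stand, a finger's breadth or two clear of it, with the upright hole of its boss head over the top of the stand's rod and its jaws out over the middle of the stirrer plate, ready for me to guide it down. Finish while still holding it steady there in the gripper, and leave everything else on the bench where it is.

Things in the scene. Friction and masses are not known exactly. Their poses are not given: they have to be found in the camera images.
- stirrer: white magnetic stirrer, fixed, 260 mm deep, 160 mm wide. Origin at bench level under the plate's centre; x points from the knob to the plate, y to its left, z up. Square white plate 142 mm wide, top at z = 92 mm; lower control deck in front, x = -180 to -80 mm, top at z = 62 mm; from x = -80 mm back the housing is 78 mm high
- plate_centre (a point): the centre of the top face of the stirrer's plate
- speed_knob (a joint): angle of the stirrer's only knob, rad: 0 is the end stop fully anticlockwise seen from above (off); it grows clockwise up to 4.71. It starts at 0.6 to 1.4, turns about the vertical with about 0.035 N m of friction and stays where it is left, so one grasp is enough
- speed_knob_grip (a point): on the knob's vertical axis at the height to grip: x = -130, y = 0, z = 99 mm in the stirrer's frame, 37 mm above the deck. Black upright bar 40 mm long, 14 mm thick, 32 mm high, top 7 mm above this point, on a round skirt 42 mm wide, 23 to 31 mm below it. The frame turns with the knob: x runs along the bar (white line on its -x half), z up; pinch across y
- stand: short support stand, fixed, beside the stirrer on its left or its right: round dark cast base 120 mm wide and 22 mm high, upright steel rod 12 mm thick. Origin at bench level on the rod's axis
- rod_top (a point): the centre of the top end of the stand's rod, 228 mm above the bench; axes as the bench's, z up
- clamp: three-prong flask clamp lying loose on the bench to the robot's right, 274 mm long, 0.42 to 0.59 kg. x runs along its rod from boss head to jaws, z up; origin on its underside below the balance point. Bare round 12 mm rod at y = 0, z = 20 mm from x = -26 to +90 mm; heavy cast boss head, 36 mm wide, 40 mm high, x = -68 to -32 mm plus a short neck, one thumbscrew reaching x = -99 mm, one y = 36 mm
- clamp_balance (a point): the clamp's balance point (centre of mass), on the rod's axis, 20 mm above the underside, 26 mm from the end of the boss head's neck; axes as the clamp's
- clamp_bore (a point): the centre of the lower mouth of the boss head's upright 15 mm through hole, 50 mm from the balance point towards the boss, at the height of the underside; axes as the clamp's
- clamp_jaws (a point): the point midway between the three curved prongs, at the height of the rod's axis, 144 mm from the balance point and 194 mm from the hole's axis. The prongs spread 86 mm wide and end 175 mm from the balance point; they hang on an upright barrel 24 mm thick and 40 mm high at 90 to 114 mm, with a small thumb wheel on its -y side
- beaker: glass beaker, 76 mm wide and 95 mm high, standing beside the stirrer on the side away from the stand; origin at the centre of its foot
- dishes: stack of three round clear culture dishes, 92 mm wide and 45 mm high, near the clamp; origin at the centre of its underside
- vial: small amber jar with a black cap, 38 mm wide and 55 mm high, near the clamp; origin at the centre of its underside
- pot: white lidded specimen pot, 68 mm wide and 70 mm high; origin at the centre of its underside
- tube_rack: blue rack of capped tubes, 75 x 190 x 68 mm, behind the stirrer; origin at the centre of its underside
- tip_box: pink pipette-tip box, 88 x 123 x 60 mm; origin at the centre of its underside
- timer: white bench timer, 70 x 65 x 23 mm; origin at the centre of its underside
Not all that is in view belongs to the job. What is shaped like the stand but green or pink is not meant.

How it is judged:
By the outcome, as a careful person would: the job done as asked, in the order asked, and still so for the second after the job is handed in, while the arm keeps its last pose, push and grip.
It also fails if it takes over 69 s, if anything falls off the work surface, if the arm or the gripper's body presses on something with over 40 N, if the wrist force passes 120 N, or if a joint passes its speed limit or range.

## Working session

There is one attempt and no reset: what is moved stays moved. The work goes in short steps, Python scripts to look and compute and a tool call to move; the robot and the scene stay as the last step left them, time stands still between calls to the robot, and variables do not carry over. Pictures are saved under pics/ and viewed, and the job is handed in when it is done.

Besides the shell and the picture viewer there is one more tool, called as name(argument=value, ...) on one line, values as JSON. step_arm: Moves the arm, as the interface text tells. Its arguments: {"type":"object","properties":{"moves":{"type":"array","items":{"type":"array","items":{"type":"number"}}},"newtons":{"type":"number"}},"required":["moves"]}

```bash
mkdir -p pics; ls; cat > h.py <<'E'
import numpy as np, cv2, pickle
from station import ctrl
from scipy.spatial.transform import Rotation as Rn
def shot(name,fn):
    o=ctrl.get_obs(); p=ctrl.get_image(name)
    cv2.imwrite('pics/'+fn+'.png',p['color'][:,:,::-1]); 
    p['obs']=o; pickle.dump(p,open('pics/'+fn+'.pkl','wb'))
    return p
def load(fn): return pickle.load(open('pics/'+fn+'.pkl','rb'))
def cam(p):
    K=np.array(p['camera_matrix'])
    if 'R' in p: R=np.array(p['R']);t=np.array(p['t'])
    else:
        o=p['obs'];T=np.eye(4);T[:3,:3]=Rn.from_rotvec(o['tool_rot']).as_matrix();T[:3,3]=o['tool_pos']
        M=np.linalg.inv(T@np.array(p['T_tool_cam']));R=M[:3,:3];t=M[:3,3]
    return K,R,t
def proj(p,X):
    K,R,t=cam(p);c=np.atleast_2d(X)@R.T+t;u=c@K.T
    return u[:,:2]/u[:,2:]
def onz(p,uv,z):
    K,R,t=cam(p);C=-R.T@t
    d=R.T@np.linalg.solve(K,np.array([uv[0],uv[1],1.]))
    return C+d*(z-C[2])/d[2]
E
python3 - <<'E'
from h import *
o=ctrl.get_obs();print(o)
for n in ['scene','top','wrist']:
    p=shot(n,n+'0')
    for q in ['stirrer','speed_knob','stand','clamp','clamp_balance','beaker','dishes','vial','pot','tube_rack','tip_box','timer']:
        r=ctrl.spot_in(p,q); print(n,q,[(np.round(a['bbox']).astype(int).tolist(),round(a['p'],2)) for a in r[:4]])
E
```

```text
pics
{'t': 0.0, 'q': array([-1.42898630e+00,  5.33658285e-02,  1.61430696e+00,  7.29186445e-06,
        1.47599445e+00, -1.18941724e-01]), 'dq': array([-1.03467619e-04,  3.87001464e-04,  1.04343476e-03,  2.48319036e-04,
       -1.39535526e-05,  7.94596420e-04]), 'effort': array([-1.56452861e-03, -3.93686736e+01, -3.70175028e+01, -2.31378044e-04,
        6.97138516e-03,  3.71541038e-07]), 'tool_pos': array([ 0.16107768, -0.6032377 ,  0.23004972]), 'tool_rot': array([-3.11287348e+00, -4.08157739e-01,  2.58424512e-05]), 'contact_force': array([-0.14785673, -0.17431983,  0.49579877]), 'wrist_torque': array([ 0.04202929, -0.03965734, -0.00296357]), 'opening': 0.08496377620284984}
scene stirrer [([288, 215, 401, 308], 0.86), ([207, 330, 272, 431], 0.24)]
scene speed_knob [([318, 226, 326, 244], 0.6), ([210, 332, 269, 434], 0.41)]
scene stand [([144, 243, 194, 315], 0.88), ([295, 268, 340, 342], 0.85), ([281, 153, 326, 225], 0.85), ([210, 332, 268, 435], 0.65)]
scene clamp [([208, 335, 268, 435], 0.84), ([292, 270, 338, 339], 0.63)]
scene clamp_balance [([208, 332, 269, 433], 0.97)]
scene b
[... 485 characters left out ...]
66), ([224, 252, 261, 291], 0.66), ([261, 289, 298, 327], 0.65)]
top clamp [([425, 190, 473, 278], 0.56)]
top clamp_balance [([427, 195, 472, 278], 0.9)]
top beaker [([228, 209, 256, 231], 0.65)]
top dishes [([466, 231, 500, 263], 0.96)]
top vial [([406, 272, 419, 284], 0.46)]
top pot []
top tube_rack [([270, 141, 336, 171], 0.97), ([430, 193, 472, 277], 0.28)]
top tip_box [([140, 269, 182, 301], 0.84)]
top timer [([302, 253, 312, 268], 0.75), ([212, 303, 236, 328], 0.63)]
wrist stirrer []
wrist speed_knob []
wrist stand [([0, 0, 83, 100], 0.77)]
wrist clamp []
wrist clamp_balance []
wrist beaker []
wrist dishes []
wrist vial []
wrist pot []
wrist tube_rack []
wrist tip_box []
wrist timer []
```

View pics/scene0.png

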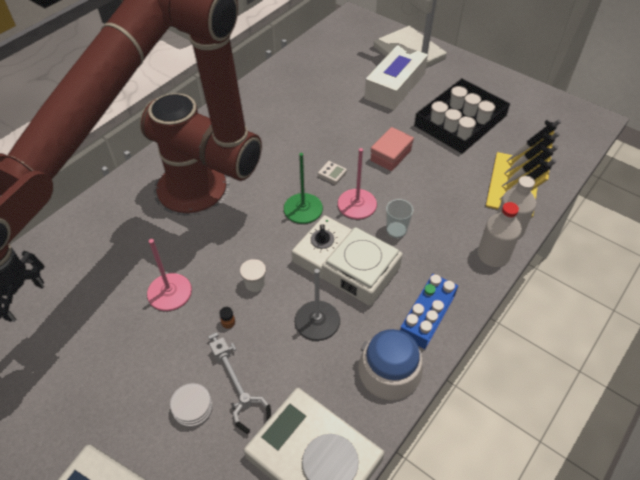

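View pics/top0.png

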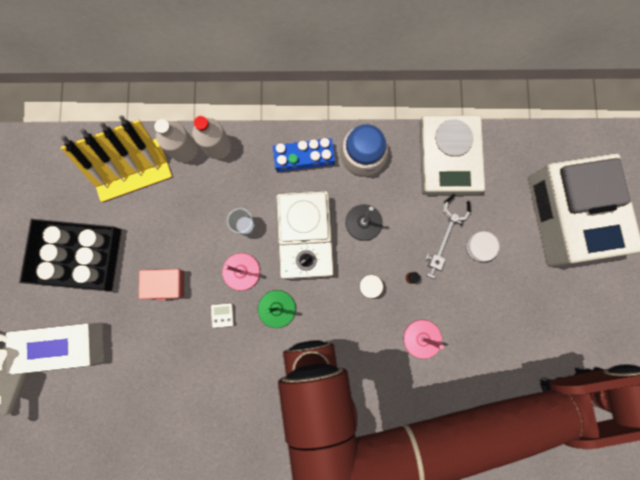

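View pics/wrist0.png

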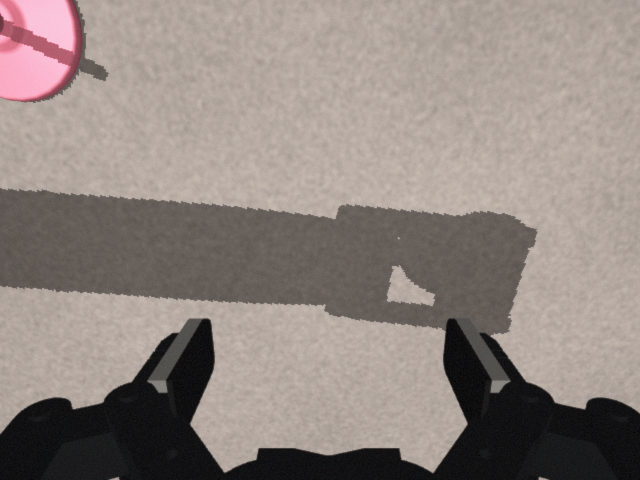

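```bash
python3 - <<'E'
import cv2
a=cv2.imread('pics/top0.png')[130:370,200:520]
cv2.imwrite('pics/top0c.png',cv2.resize(a,None,fx=2.5,fy=2.5,interpolation=cv2.INTER_CUBIC))
E
```

```text
(no output)
```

View pics/top0c.png

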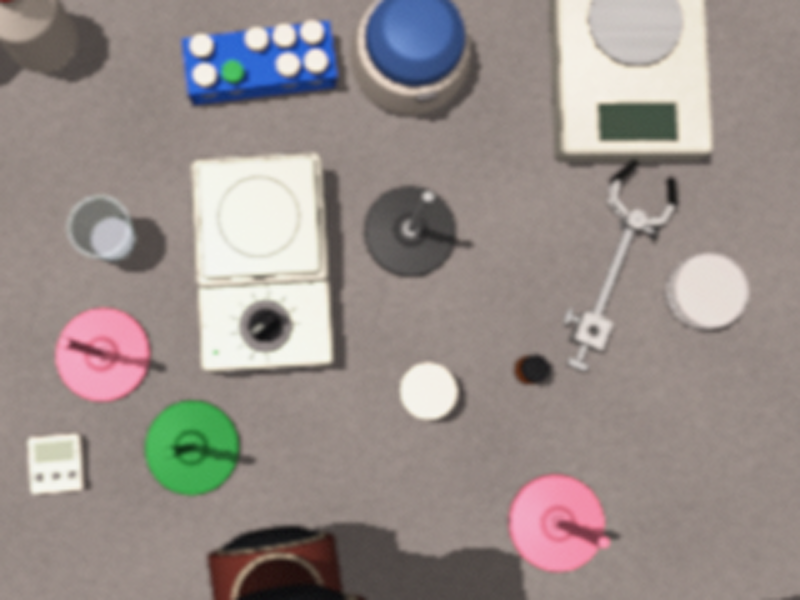

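The top view shows four stand shapes: dark (364,222), green (277,308), pink (241,271) and pink (423,339). The dark grey one beside the stirrer (305,235) is the real stand. The clamp runs from its boss at (437,263) to its jaws at about (458,210). Next I localise these.

```bash
python3 - <<'E'
from h import *
p=load('top0');s=load('scene0')
f=lambda u,v:(200+u/2.5,130+v/2.5)
for n,uv,z in [('knob',f(265,323),.099),('skirt',f(265,325),.07),('plate c',f(259,217),.092),
 ('plate TL',f(192,160),.092),('plate TR',f(320,155),.092),('plate BL',f(198,282),.092),('plate BR',f(325,276),.092),
 ('standbase',f(410,231),.022),('rodtop',f(428,197),.228),
 ('bore top',f(594,330),.04),('barrel top',f(638,218),.04),('vial',f(538,370),.055),('dishes',f(710,290),.045),('pot',f(429,391),.07),('beaker',f(100,225),.095)]:
    X=onz(p,uv,z);print(n,np.round(X,4))
K,R,t=cam(p);print('C',-R.T@t)
K,R,t=cam(s);print('C',-R.T@t, load('wrist0')['T_tool_cam'])
X=onz(p,f(428,197),.228);print(proj(s,X)[0])
a=cv2.imread('pics/scene0.png')[200:450,180:430]
cv2.imwrite('pics/s0c.png',cv2.resize(a,(600,600),interpolation=cv2.INTER_CUBIC))
E
```

```text
knob [0.4768 0.0446 0.099 ]
skirt [0.4769 0.0458 0.07  ]
plate c [0.6056 0.052  0.092 ]
plate TL [0.6763 0.1334 0.092 ]
plate TR [ 0.6816 -0.022   0.092 ]
plate BL [0.5271 0.125  0.092 ]
plate BR [ 0.5334 -0.027   0.092 ]
standbase [ 0.5995 -0.1361  0.022 ]
rodtop [ 0.6012 -0.1371  0.228 ]
bore top [ 0.471  -0.3597  0.04  ]
barrel top [ 0.6112 -0.4202  0.04  ]
vial [ 0.4214 -0.2858  0.055 ]
dishes [ 0.5193 -0.5037  0.045 ]
pot [ 0.3963 -0.1511  0.07  ]
beaker [0.5964 0.243  0.095 ]
C [ 0.36268007 -0.00824213  1.3963718 ]
C [ 1.10962904 -0.76892216  1.37119557] [[ 4.24543012e-04 -9.48718203e-01 -3.16122748e-01  8.18620731e-02]
 [ 9.99999888e-01  3.36011563e-04  3.34562058e-04 -8.97501108e-04]
 [-2.11184216e-04 -3.16122854e-01  9.48718239e-01 -1.41039796e-01]
 [ 0.00000000e+00  0.00000000e+00  0.00000000e+00  1.00000000e+00]]
[316.53006496 270.76285249]
```

View pics/s0c.png

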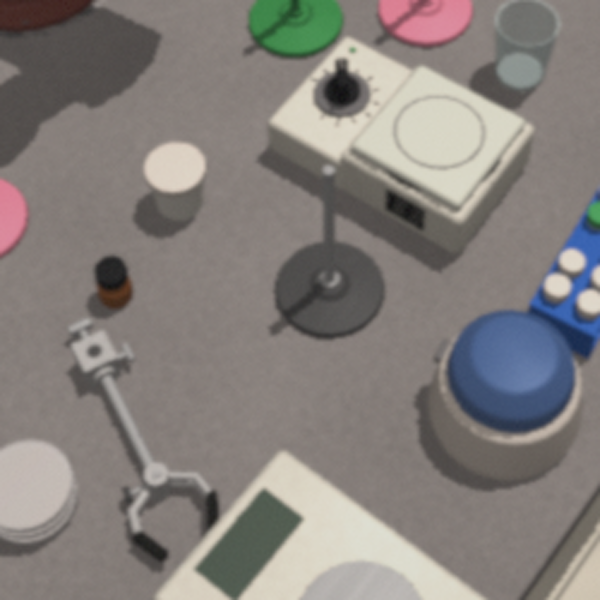

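step_arm(moves=[[1,0,0,0.06,0],[1,0.03,0.02,0.04,-5],[1,0.04,0.025,0.02,-5],[1,0.04,0.025,0.01,-5],[1,0.04,0.025,0,-5],[1,0.04,0.025,0,-5],[1,0.04,0.025,0,-5],[1,0.04,0.025,0,-5],[1,0.03,0.02,0,-3],[1,0.02,0.01,0,0],[1,0,0,0,0]])

```text
t: 3.32
tool_pos: [0.4898, -0.395, 0.3651]
tool_rot: [3.07, -0.665, 0.01]
contact_force: [-0.2, 0.2, -0.2]
opening: 0.0855
```

```bash
python3 - <<'E'
from h import *
p=shot('wrist','w1');print(p['obs']['tool_pos'],p['obs']['tool_rot'],p['obs']['t'])
E
```

```text
[ 0.4898482  -0.39501223  0.36507763] [ 3.0696578  -0.66538782  0.01048182] 3.325
```

View pics/w1.png

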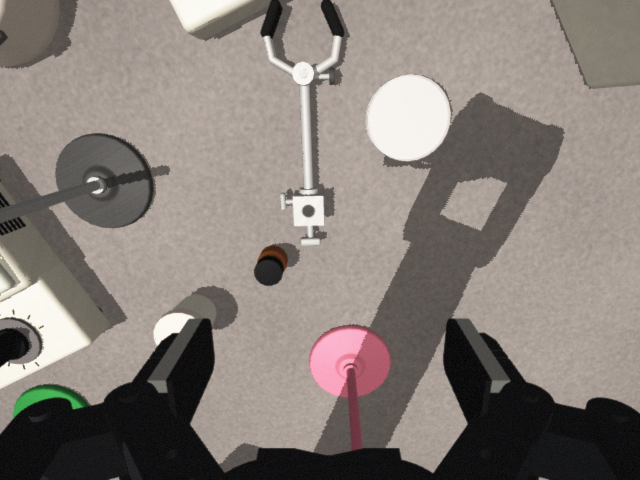

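The clamp is near the image centre: boss hole top at (308,211), barrel top at (303,73), jaws up to (270–335,10). The vial is at (270,262) and the dishes at (408,117).

```bash
python3 - <<'E'
from h import *
p=load('w1')
b=onz(p,(308.5,211),.04);j=onz(p,(303,73),.04)
d=(j-b)[:2];L=np.linalg.norm(d);print(b,j,L,np.degrees(np.arctan2(d[1],d[0])),'bal',b[:2]+.05*d/L)
r1=onz(p,(308.5,180),.02);r2=onz(p,(303.8,90),.02);d=(r2-r1)[:2];print('rod',r1,r2,np.degrees(np.arctan2(d[1],d[0])))
for n,uv,z in [('dish',(408,117),.045),('vial',(269,272),.055),('standbase',(104,180),.022),('rodfoot',(95,185),.025)]:print(n,onz(p,uv,z))
E
```

```text
[ 0.46956468 -0.35845923  0.04      ] [ 0.60929737 -0.41802923  0.04      ] 0.15190065998126862 -23.089228324386493 bal [ 0.51555944 -0.37806744]
rod [ 0.50036221 -0.37197432  0.02      ] [ 0.59482621 -0.41077121  0.02      ] -22.328228901448686
dish [ 0.52100978 -0.50355006  0.045     ]
vial [ 0.42389824 -0.28482926  0.055     ]
standbase [ 0.60259409 -0.14773028  0.022     ]
rodfoot [ 0.60177378 -0.13616361  0.025     ]
```

step_arm(moves=[[1,0,0.04,0,5],[1,-0.01,0.055,0,10],[1,-0.01,0.055,0,10],[1,-0.01,0.055,0,10],[1,-0.01,0.055,0,10],[1,-0.01,0.055,0,10],[1,-0.01,0.055,0,5],[1,-0.01,0.05,0,0],[1,0,0.03,0,0],[1,0,0.01,0,0],[1,0,0,0,0]])

```text
t: 4.75
tool_pos: [0.4094, 0.0676, 0.3652]
tool_rot: [2.981, 0.983, 0.014]
contact_force: [0.4, -0.8, 0.1]
opening: 0.0854
```

```bash
python3 - <<'E'
from h import *
p=shot('wrist','w2');print(p['obs']['tool_pos'],p['obs']['tool_rot'],p['obs']['t'])
for q in ['speed_knob','stand','stirrer']:print(q,ctrl.spot_in(p,q)[:3])
E
```

```text
[0.4094256  0.06762054 0.36516951] [2.98052453 0.98269841 0.01445696] 4.75
speed_knob [{'bbox': [359.9, 130.9, 404.4, 170.3], 'p': 0.96}]
stand [{'bbox': [419.4, 385.0, 465.6, 450.9], 'p': 0.78}, {'bbox': [506.0, 101.3, 639.6, 199.7], 'p': 0.74}, {'bbox': [176.4, 148.0, 289.2, 260.2], 'p': 0.69}]
stirrer [{'bbox': [294.3, 0.0, 573.9, 222.8], 'p': 0.85}]
```

View pics/w2.png

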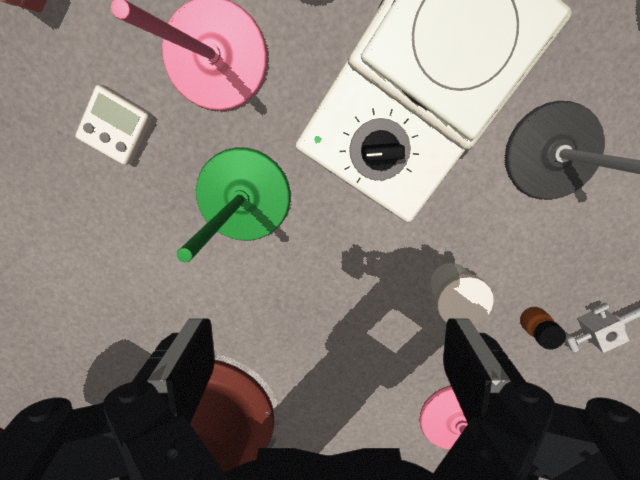

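The knob bar is at (382,151), nearly horizontal in the image, with the white line on its left (-x) half. I'm enlarging it to get its angle.

```bash
python3 - <<'E'
from h import *
p=load('w2')
a=cv2.imread('pics/w2.png')[100:200,320:440]
cv2.imwrite('pics/w2c.png',cv2.resize(a,None,fx=6,fy=6,interpolation=cv2.INTER_CUBIC))
b=cv2.imread('pics/w2.png')[0:240,280:600]
cv2.imwrite('pics/w2d.png',cv2.resize(b,None,fx=2.5,fy=2.5,interpolation=cv2.INTER_CUBIC))
E
```

```text
(no output)
```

View pics/w2c.png

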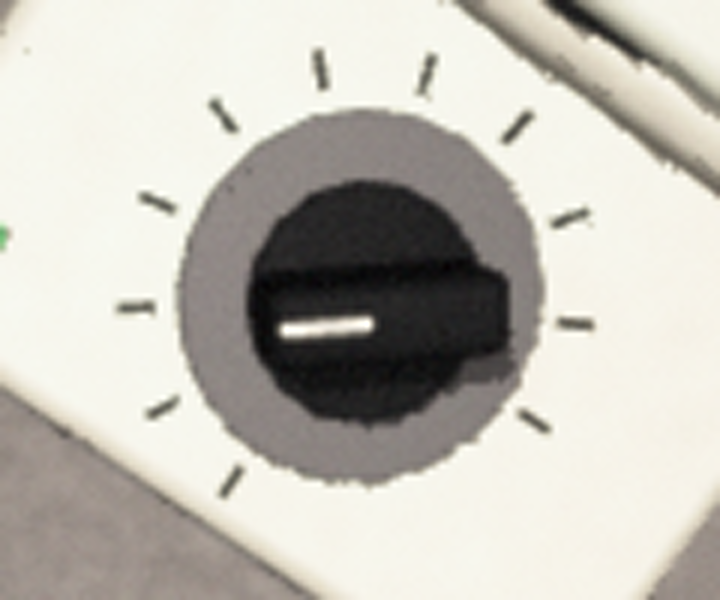

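View pics/w2d.png

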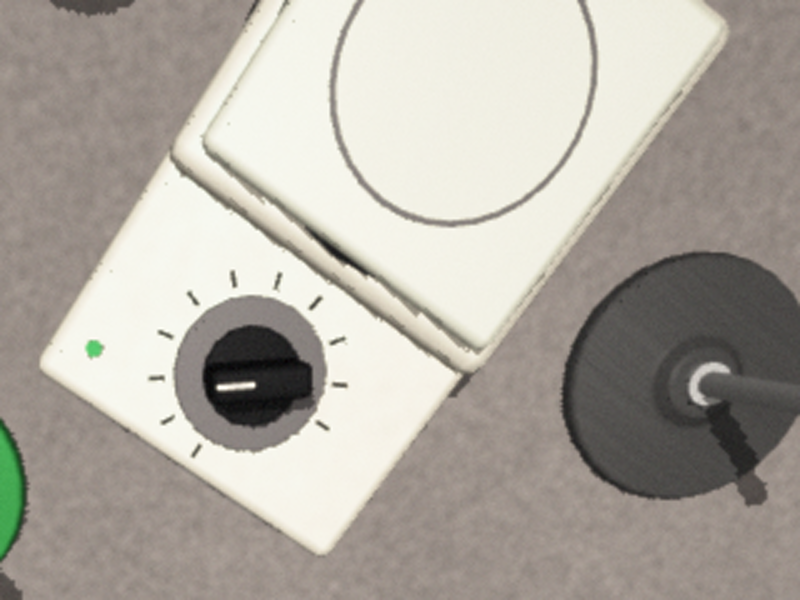

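```bash
python3 - <<'E'
from h import *
p=load('w2')
f=lambda u,v:(320+(u-3)/6,100+(v-3)/6)
g=lambda u,v:(280+(u-1)/2.5,(v-1)/2.5)
A=onz(p,f(282,331),.106);B=onz(p,f(373,324),.106);C=onz(p,f(510,307),.09)
ang=lambda d:np.degrees(np.arctan2(d[1],d[0]))
print('line',A,B,ang((B-A)[:2]))
e1=onz(p,f(262,268),.106);e2=onz(p,f(470,262),.106);print('edge',ang((e2-e1)[:2]))
tx=[(232,482),(163,408),(137,307),(157,203),(223,115),(321,70),(427,75),(517,127),(570,217),(576,324),(535,422)]
T=np.array([onz(p,f(*t),.062) for t in tx])
# circle fit
M=np.c_[2*T[:,:2],np.ones(len(T))];s=np.linalg.lstsq(M,(T[:,:2]**2).sum(1),rcond=None)[0];c=s[:2]
print('tick centre',c,[round(ang(t[:2]-c),1) for t in T])
print('knob ang est from tick0: ', ang(T[0,:2]-c), 'line dir', ang((A-B)[:2]))
# stirrer front edge & sides
print('front', ang((onz(p,g(320,553),.062)-onz(p,g(42,366),.062))[:2]), 'left',ang((onz(p,g(172,152),.062)-onz(p,g(42,362),.062))[:2]),'right',ang((onz(p,g(458,378),.062)-onz(p,g(322,553),.062))[:2]))
print('corner', onz(p,g(320,553),.062),onz(p,g(40,366),.062))
print('rodfoot',onz(p,g(712,384),.025))
E
```

```text
line [0.46446472 0.06077192 0.106     ] [0.47416652 0.04953735 0.106     ] -49.18718791770641
edge -51.89697230453081
tick centre [0.47618569 0.04723512] [np.float64(-176.9), np.float64(155.9), np.float64(128.8), np.float64(102.1), np.float64(74.9), np.float64(48.1), np.float64(21.0), np.float64(-5.9), np.float64(-32.8), np.float64(-60.2), np.float64(-87.2)]
knob ang est from tick0:  -176.91717327511444 line dir 130.8128120822936
front -87.23331558608228 left 3.119996575524029 right 1.8408918591246288
corner [ 0.43298838 -0.0291539   0.062     ] [0.42521793 0.12173131 0.062     ]
rodfoot [ 0.60262713 -0.13708996  0.025     ]
```

Tick 0 is at world 183° and the pointer at about 130°, so the knob reads about 0.91 rad (52°). I'll grip it at tool yaw −49.5°.

step_arm(moves=[[1,0.01,0,0,-10],[0.6,0.01,-0.005,-0.03,-10],[0.6,0.01,-0.005,-0.03,-10],[0.6,0.01,-0.005,-0.03,-10],[0.6,0.01,-0.005,-0.03,-10],[0.6,0.01,0,-0.03,-10],[0.6,0.01,0,-0.03,-10],[0.6,0,0,0,-10],[0.6,0,0,0,-5],[0.6,0,0,0,0]])

```text
t: 6.2
tool_pos: [0.4822, 0.0363, 0.1781]
tool_rot: [2.803, -1.379, 0.001]
contact_force: [0.5, -0.2, -1.4]
opening: 0.0513
```

```bash
cat >> h.py <<'E'
def st():
    o=ctrl.get_obs();R=Rn.from_rotvec(o['tool_rot']).as_matrix()
    print('t',o['t'],'pos',np.round(o['tool_pos'],4),'yaw',round(np.degrees(np.arctan2(R[1,0],R[0,0])),2),'tilt z',np.round(R[:,2],4),'op',round(o['opening'],4),'F',np.round(o['contact_force'],1),'M',np.round(o['wrist_torque'],2),'q',np.round(o['q'],2))
E
python3 - <<'E'
from h import *
st();p=shot('wrist','w3')
E
```

```text
t 6.2 pos [0.4822 0.0363 0.1781] yaw -52.38 tilt z [-0.0071 -0.0165 -0.9998] op 0.0513 F [ 0.5 -0.2 -1.4] M [ 0.07 -0.03  0.01] q [-0.07 -0.25  1.99 -0.02  1.41  2.42]
```

View pics/w3.png

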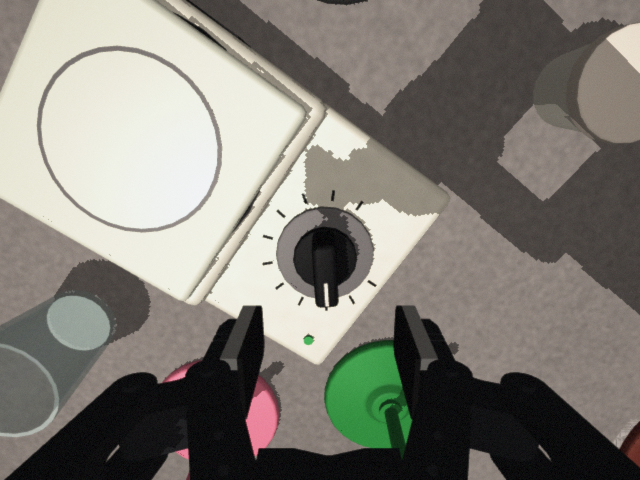

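The bar is now almost vertical in the image at (325,268), with the white line toward the fingers. I'll refine the angle and centre.

```bash
python3 - <<'E'
from h import *
p=load('w3')
a=cv2.imread('pics/w3.png')[180:330,240:400]
cv2.imwrite('pics/w3c.png',cv2.resize(a,None,fx=5,fy=4,interpolation=cv2.INTER_CUBIC)[:600])
st()
E
```

```text
t 6.25 pos [0.4823 0.0363 0.1782] yaw -52.35 tilt z [-0.0068 -0.0166 -0.9998] op 0.0513 F [-0.   0.   0.4] M [-0.02 -0.01 -0.05] q [-0.07 -0.25  1.99 -0.02  1.41  2.42]
```

View pics/w3c.png

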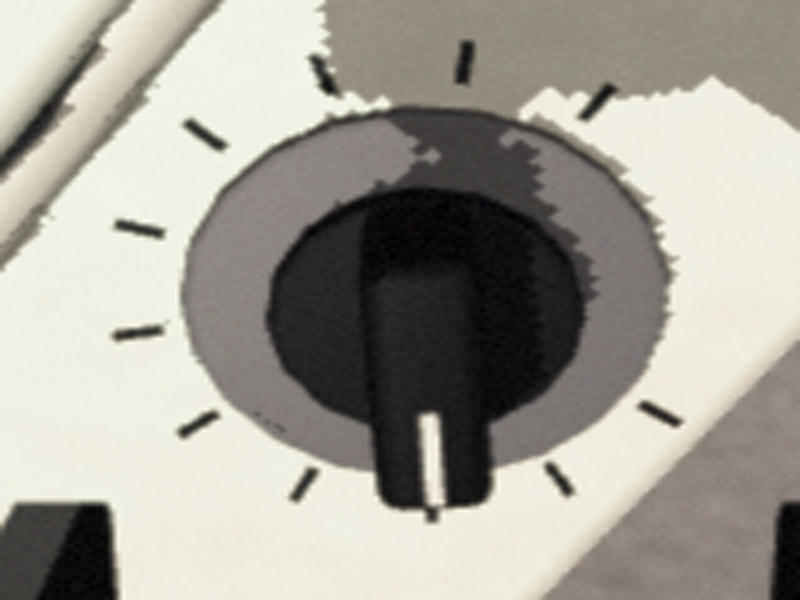

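```bash
python3 - <<'E'
from h import *
p=load('w3')
f=lambda u,v:(240+(u-2)/5,180+(v-1.5)/4)
ang=lambda d:np.degrees(np.arctan2(d[1],d[0]))
P=[onz(p,f(*x),.106) for x in [(372,278),(470,278),(383,492),(490,490),(429,413),(433,503)]]
for x in P:print(x)
print('bar centre',np.mean(P[:4],0),'dir',ang((P[0]+P[1]-P[2]-P[3])[:2]),'line',ang((P[4]-P[5])[:2]))
E
```

```text
[0.49200562 0.03648039 0.106     ]
[0.48326113 0.02981343 0.106     ]
[0.47102119 0.06217936 0.106     ]
[0.46122084 0.05433901 0.106     ]
[0.47438905 0.0489333  0.106     ]
[0.46526216 0.06005312 0.106     ]
bar centre [0.47687719 0.04570305 0.106     ] dir -49.41508298424754 line -50.62164491826847
```

step_arm(moves=[[0.6,-0.006,0.01,0,2],[0.6,0,0,-0.03,0],[0.6,0,0,-0.03,0],[0.6,0,0,0,0]])

```text
t: 6.75
tool_pos: [0.4762, 0.0476, 0.1189]
tool_rot: [2.834, -1.318, 0.007]
contact_force: [0.1, 0.4, 0.1]
opening: 0.0513
```

```bash
python3 - <<'E'
from h import *
st()
E
```

```text
t 6.75 pos [0.4762 0.0476 0.1189] yaw -49.88 tilt z [-0.0024 -0.0164 -0.9999] op 0.0513 F [0.1 0.4 0.1] M [ 0.01 -0.04 -0.08] q [-0.05 -0.21  2.05 -0.02  1.3   2.4 ]
```

step_arm(moves=[[0.6,0.0005,-0.001,-0.02,0],[0.6,0,0,-0.018,0],[0.6,0,0,0,0],[0.1,0,0,0,0],[0,0,0,0,0],[0,0,0,0,0],[0,0,0,0,0],[0,0,0,0,0]], newtons=35)

```text
t: 7.75
tool_pos: [0.477, 0.0448, 0.086]
tool_rot: [2.832, -1.309, 0.011]
contact_force: [-1.5, -0.2, -3.1]
opening: 0.0131
```

```bash
python3 - <<'E'
from h import *
st();p=shot('wrist','w4')
E
```

```text
t 7.75 pos [0.477  0.0448 0.086 ] yaw -49.6 tilt z [-0.0026 -0.0227 -0.9997] op 0.0131 F [-1.5 -0.2 -3.1] M [ 0.03 -0.13  0.03] q [-0.05 -0.16  2.07 -0.02  1.23  2.4 ]
```

View pics/w4.png

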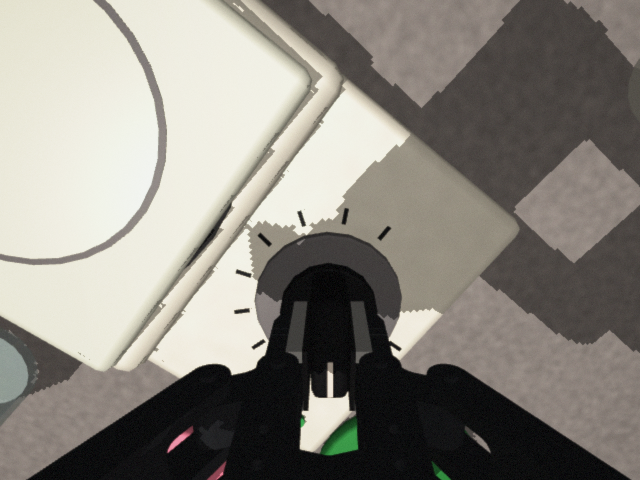

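Gripped, but about 6 mm high. I'll reopen, lower and close again.

step_arm(moves=[[0.35,0,0,0,0],[0.35,0,0.0005,-0.004,0],[0.35,0,0.0005,-0.004,0],[0.35,0,0,-0.002,0],[0,0,0,0,0],[0,0,0,0,0],[0,0,0,0,0],[0,0,0,0,0]], newtons=40)

```text
t: 8.8
tool_pos: [0.4768, 0.0449, 0.0771]
tool_rot: [2.829, -1.306, 0.01]
contact_force: [-1.8, -2.0, -0.0]
opening: 0.0131
```

```bash
python3 - <<'E'
from h import *
st()
E
```

```text
t 8.8 pos [0.4768 0.0449 0.0771] yaw -49.55 tilt z [-0.0049 -0.0259 -0.9997] op 0.0131 F [-1.8 -2.  -0. ] M [ 0.17 -0.12  0.03] q [-0.05 -0.15  2.08 -0.03  1.22  2.4 ]
```

step_arm(moves=[[0,0,0,0,7],[0,0,0,0,8],[0,0,0,0,8],[0,0,0,0,8],[0,0,0,0,8],[0,0,0,0,5],[0,0,0,0,0]])

```text
t: 9.68
tool_pos: [0.4775, 0.046, 0.0771]
tool_rot: [3.122, -0.117, 0.025]
contact_force: [-1.3, -0.5, 0.1]
opening: 0.0131
```

```bash
python3 - <<'E'
from h import *
st()
E
```

```text
t 9.675 pos [0.4775 0.046  0.0771] yaw -4.27 tilt z [ 0.0153 -0.0178 -0.9997] op 0.0131 F [-1.3 -0.5  0.1] M [0.19 0.15 0.01] q [-0.05 -0.16  2.09 -0.02  1.2   1.6 ]
```

step_arm(moves=[[0,0,0,0,4],[0,0,0,0,3],[0,0,0,0,2],[0,0,0,0,2],[0,0,0,0,0]])

```text
t: 10.3
tool_pos: [0.4775, 0.0462, 0.0772]
tool_rot: [3.124, 0.171, 0.027]
contact_force: [-0.9, -1.3, 1.1]
opening: 0.0132
```

```bash
python3 - <<'E'
from h import *
st()
E
```

```text
t 10.3 pos [0.4775 0.0462 0.0772] yaw 6.26 tilt z [ 0.0177 -0.012  -0.9998] op 0.0132 F [-0.9 -1.3  1.1] M [ 0.18  0.1  -1.73] q [-0.05 -0.16  2.09 -0.01  1.2   1.41]
```

The wrist moment jumped to −1.7 N m at yaw about 6°, so the knob is on its end stop. Releasing and rising.

step_arm(moves=[[0.4,0,0,0,0],[0.4,0,0,0,0],[0.6,0,0,0.03,0],[0.6,0,0,0.05,0],[0.8,0,0,0.06,0],[1,-0.02,0,0.06,0],[1,-0.02,0,0.05,0],[1,0,0,0,0]])

```text
t: 11.3
tool_pos: [0.4334, 0.0466, 0.3328]
tool_rot: [3.118, 0.195, 0.023]
contact_force: [-1.1, 0.0, -0.8]
opening: 0.0851
```

```bash
python3 - <<'E'
from h import *
st();p=shot('wrist','w5');st()
a=cv2.imread('pics/w5.png')
print(ctrl.spot_in(p,'speed_knob'))
E
```

```text
t 11.3 pos [0.4334 0.0466 0.3328] yaw 7.15 tilt z [ 0.016  -0.0165 -0.9997] op 0.0851 F [-1.1  0.  -0.8] M [-0.04  0.03  0.04] q [-0.05 -0.47  1.89 -0.02  1.7   1.39]
t 11.35 pos [0.4329 0.0467 0.33  ] yaw 7.14 tilt z [ 0.0116 -0.0162 -0.9998] op 0.0849 F [ 0.5 -1.1  0.9] M [ 0.03 -0.01  0.02] q [-0.05 -0.46  1.9  -0.02  1.7   1.39]
[{'bbox': [309.0, 133.5, 353.4, 178.5], 'p': 0.6}]
```

View pics/w5.png

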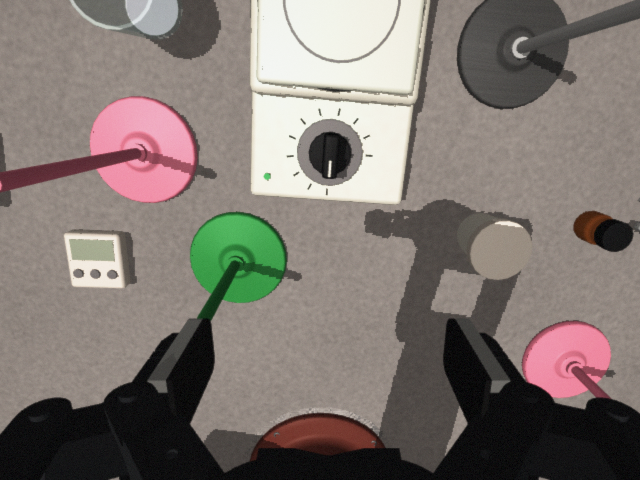

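```bash
python3 - <<'E'
from h import *
p=load('w5')
a=cv2.imread('pics/w5.png')[90:210,260:420]
cv2.imwrite('pics/w5c.png',cv2.resize(a,None,fx=5,fy=5,interpolation=cv2.INTER_CUBIC))
E
```

```text
(no output)
```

View pics/w5c.png

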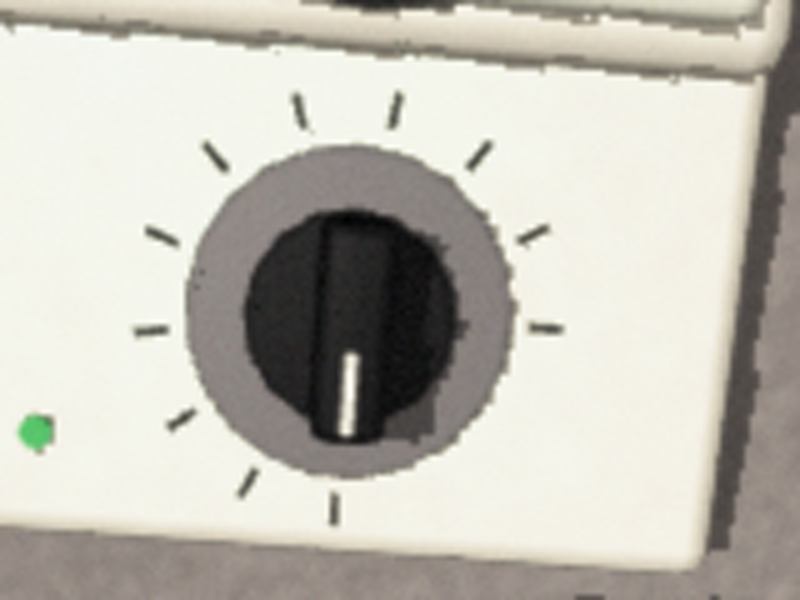

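```bash
python3 - <<'E'
from h import *
p=load('w5')
f=lambda u,v:(260+(u-2)/5,90+(v-2)/5)
ang=lambda d:np.degrees(np.arctan2(d[1],d[0]))
print('line',ang((onz(p,f(350,352),.106)-onz(p,f(346,437),.106))[:2]))
for a,b in [((325,235),(313,430)),((386,235),(382,430))]:print('edge',ang((onz(p,f(*a),.106)-onz(p,f(*b),.106))[:2]))
tx=[(334,509),(248,482),(181,420),(151,331),(162,236),(215,157),(299,111),(395,111),(481,156),(534,235),(546,328)]
T=np.array([onz(p,f(*t),.062) for t in tx])
M=np.c_[2*T[:,:2],np.ones(len(T))];s=np.linalg.lstsq(M,(T[:,:2]**2).sum(1),rcond=None)[0];c=s[:2]
A=[ang(t[:2]-c) for t in T];print(c,np.round(A,1))
print('front',ang((onz(p,f(690,567),.062)-onz(p,f(0,525),.062))[:2]))
g=lambda u,v:(u,v)
print('rodfoot',onz(p,(521,47),.025))
E
```

```text
line 4.477233343274062
edge 3.362486846845673
edge 6.307995814187901
[0.47626174 0.04701496] [-177.1  155.9  129.1  102.1   74.9   48.2   21.2   -6.   -33.6  -60.4
  -87.1]
front -86.59234216001956
rodfoot [ 0.60209245 -0.13587059  0.025     ]
```

The pointer lies on tick 0 (line 4.5°, tick 2.9°), so the knob is off. Next, the clamp.

step_arm(moves=[[1,0.005,-0.02,0,-3],[1,0.01,-0.04,0,-4],[1,0.01,-0.045,0,-4],[1,0.01,-0.045,0,-4],[1,0.01,-0.045,0,-4],[1,0.01,-0.045,0,-4],[0.6,0.01,-0.045,0,-4],[0.6,0.01,-0.045,-0.02,-3],[0.6,0.01,-0.045,-0.04,0],[0.6,0,-0.03,-0.04,0],[0.6,0,-0.01,-0.03,0],[0.6,0,0,0,0],[0.6,0,0,0,0]])

```text
t: 13.02
tool_pos: [0.5099, -0.3753, 0.1568]
tool_rot: [-3.07, 0.631, 0.073]
contact_force: [-0.6, 0.4, 0.1]
opening: 0.051
```

```bash
python3 - <<'E'
from h import *
st();p=shot('wrist','w6')
E
```

```text
t 13.025 pos [ 0.5099 -0.3753  0.1568] yaw -23.22 tilt z [-0.0443  0.0156 -0.9989] op 0.051 F [-0.6  0.4  0.1] M [-0.02 -0.04  0.01] q [-0.74  0.16  1.63 -0.02  1.4   1.24]
```

View pics/w6.png

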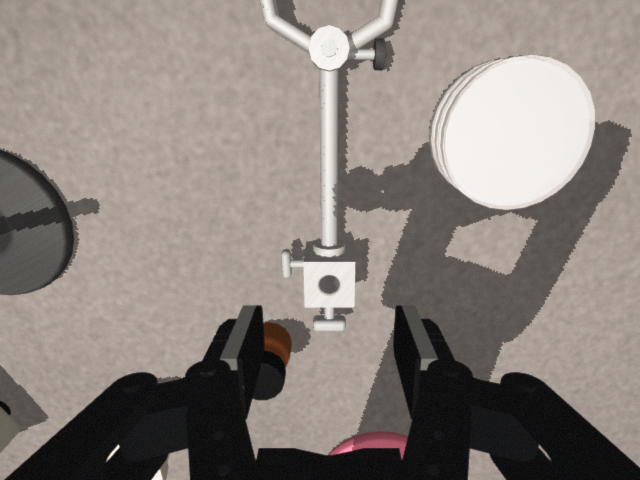

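The clamp sits upright in the image: boss hole (330,285), barrel (329,47), rod at column 330. The vial is at (268,365) and clear of the fingers.

```bash
python3 - <<'E'
from h import *
st()
p=load('w6')
b=onz(p,(330,285),.04);j=onz(p,(329.5,47),.04)
d=(j-b)[:2];L=np.linalg.norm(d);print(b,j,L,np.degrees(np.arctan2(d[1],d[0])),'bal',b[:2]+.05*d/L)
r1=onz(p,(329.5,240),.02);r2=onz(p,(330,75),.02);d=(r2-r1)[:2];print('rod',r1,r2,np.degrees(np.arctan2(d[1],d[0])))
n=onz(p,(329,245),.025);print('neck end',n,n[:2]+.026*d/np.linalg.norm(d))
E
```

```text
t 13.075 pos [ 0.5098 -0.3751  0.1567] yaw -23.21 tilt z [-0.0446  0.0158 -0.9989] op 0.0512 F [-0.9  0.4 -1.1] M [-0.03 -0.06  0.04] q [-0.74  0.15  1.63 -0.02  1.4   1.24]
[ 0.47011933 -0.35881912  0.04      ] [ 0.60966245 -0.41805622  0.04      ] 0.15159589250951153 -23.00158548644659 bal [ 0.51614403 -0.37835695]
rod [ 0.49441799 -0.36894652  0.02      ] [ 0.59637166 -0.41284844  0.02      ] -23.2970282160084
neck end [ 0.49279307 -0.36782966  0.025     ] [ 0.51667321 -0.37811261]
```

step_arm(moves=[[0.6,0.003,-0.0015,-0.01,0],[0.6,0.003,-0.0015,-0.02,0],[0.6,0,0,-0.02,0],[0.6,0,0,-0.02,0],[0.6,0,0,-0.015,0],[0.6,0,0,0,0]])

```text
t: 13.82
tool_pos: [0.517, -0.377, 0.0678]
tool_rot: [-3.072, 0.627, 0.07]
contact_force: [-0.1, -0.2, 0.1]
opening: 0.0512
```

```bash
python3 - <<'E'
from h import *
st()
E
```

```text
t 13.825 pos [ 0.517  -0.377   0.0678] yaw -23.08 tilt z [-0.0425  0.0138 -0.999 ] op 0.0512 F [-0.1 -0.2  0.1] M [ 0.01 -0.01  0.01] q [-0.74  0.26  1.67 -0.02  1.25  1.24]
```

step_arm(moves=[[0.6,-0.0005,-0.001,-0.02,0],[0.6,0,0,-0.02,0],[0.6,0,0,-0.012,0],[0.6,0,0,-0.006,0],[0.6,0,0,0,0]])

```text
t: 14.45
tool_pos: [0.5166, -0.3784, 0.0062]
tool_rot: [-3.073, 0.628, 0.068]
contact_force: [0.0, -1.2, 0.5]
opening: 0.0514
```

```bash
python3 - <<'E'
from h import *
st();p=shot('wrist','w7')
E
```

```text
t 14.45 pos [ 0.5166 -0.3784  0.0062] yaw -23.09 tilt z [-0.0417  0.0131 -0.999 ] op 0.0514 F [ 0.  -1.2  0.5] M [-0.02  0.01  0.09] q [-0.74  0.34  1.69 -0.02  1.15  1.24]
```

View pics/w7.png

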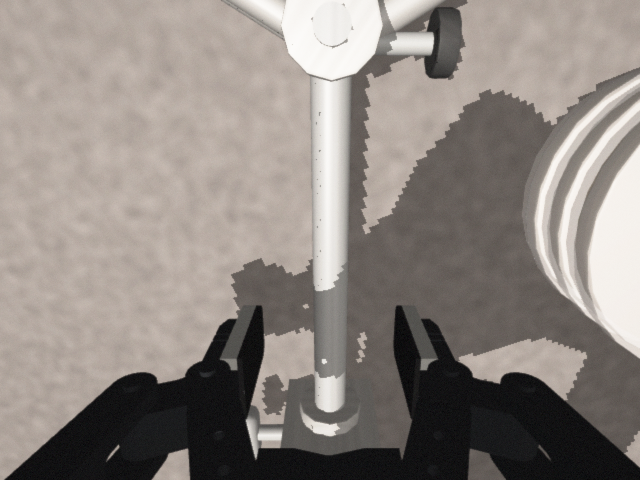

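The rod at column 331 is centred between the fingers (about 329). Closing.

step_arm(moves=[[0.6,0,0,-0.003,0],[0.3,0,0,0,0],[0,0,0,0,0],[0,0,0,0,0],[0,0,0,0,0],[0,0,0,0,0],[0,0,0,0,0]], newtons=90)

```text
t: 15.38
tool_pos: [0.518, -0.3796, 0.0057]
tool_rot: [-3.075, 0.628, 0.062]
contact_force: [0.2, 0.7, 0.0]
opening: 0.0089
```

```bash
python3 - <<'E'
from h import *
st();o=ctrl.get_obs();np.save('Rg.npy',Rn.from_rotvec(o['tool_rot']).as_matrix())
E
```

```text
t 15.375 pos [ 0.518  -0.3796  0.0057] yaw -23.1 tilt z [-0.0385  0.01   -0.9992] op 0.0089 F [0.2 0.7 0. ] M [ 0.01  0.01 -0.04] q [-0.74  0.34  1.69 -0.02  1.15  1.24]
```

step_arm(moves=[[0,0,0,0.008,0],[0,0,0,0.015,0],[0,0,0,0.02,0],[0,0,0,0.02,0],[0,0,0,0,0]])

```text
t: 16.0
tool_pos: [0.5171, -0.3787, 0.0721]
tool_rot: [-3.074, 0.628, 0.064]
contact_force: [0.7, -0.6, -4.7]
opening: 0.0089
```

```bash
python3 - <<'E'
from h import *
st();p=shot('wrist','w8')
E
```

```text
t 16.0 pos [ 0.5171 -0.3787  0.0721] yaw -23.09 tilt z [-0.0396  0.0113 -0.9992] op 0.0089 F [ 0.7 -0.6 -4.7] M [-0.05 -0.03 -0.  ] q [-0.74  0.25  1.67 -0.02  1.26  1.24]
```

View pics/w8.png

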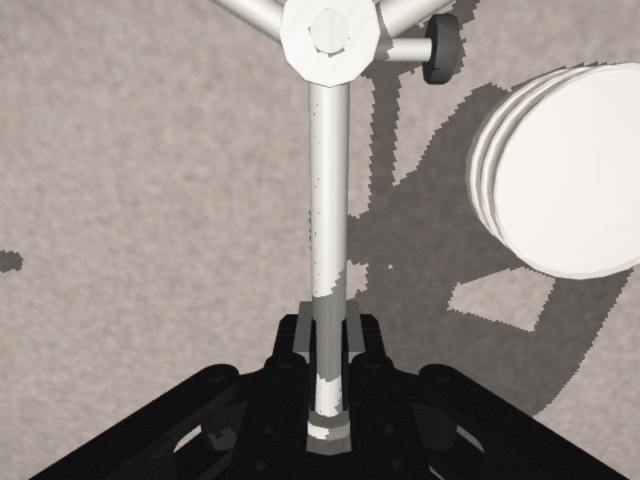

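```bash
python3 - <<'E'
from h import *
p7=load('w7');p8=load('w8')
B=onz(p7,(332,24),.04);print(B)
print(proj(p7,B), 'pred w8 level', proj(p8,B+[0,0,.0664]+np.array([-.0009,.0009,0])))
for dz in (-.01,.01):print(dz,proj(p8,B+[-.0009,.0009,.0664+dz]))
E
```

```text
[ 0.60958071 -0.41756788  0.04      ]
[[332.  24.]] pred w8 level [[329.78963921  31.6279443 ]]
-0.01 [[329.44954488  36.89117668]]
0.01 [[330.20643042  25.17776634]]
```

The clamp hangs level: barrel predicted at row 31.6, seen at 31. Load is about 4.7 N with almost no moment. Lifting high, then carrying and turning gently.

step_arm(moves=[[0,0,0,0.015,0],[0,0,0,0.025,0],[0,0,0,0.03,0],[0,0,0,0.03,0],[0,0,0,0.03,0],[0,0,0,0.03,0],[0,0,0,0.03,0],[0,0,0,0.025,0],[0,0,0,0.015,0],[0,0,0,0.005,0],[0,0,0,0,0]])

```text
t: 17.42
tool_pos: [0.5124, -0.3745, 0.3116]
tool_rot: [-3.067, 0.627, 0.082]
contact_force: [-0.2, 0.1, -5.1]
opening: 0.0086
```

```bash
python3 - <<'E'
from h import *
st()
E
```

```text
t 17.425 pos [ 0.5124 -0.3745  0.3116] yaw -23.09 tilt z [-0.0491  0.0201 -0.9986] op 0.0086 F [-0.2  0.1 -5.1] M [-0.06 -0.05  0.04] q [-0.74  0.07  1.46 -0.02  1.66  1.23]
```

step_arm(moves=[[0,0.002,0.005,0,2],[0,0.004,0.012,0,4],[0,0.005,0.016,0,6],[0,0.005,0.016,0,6],[0,0.005,0.016,0,6],[0,0.005,0.016,0,6],[0,0.005,0.016,0,6],[0,0.005,0.016,0,6],[0,0.005,0.016,0,6],[0,0.005,0.016,0,6],[0,0.005,0.016,0,6],[0,0.005,0.016,0,6],[0,0.005,0.016,0,6],[0,0.005,0.016,0,6],[0,0.005,0.016,0,6],[0,0.005,0.016,0,6],[0,0.004,0.016,0,5],[0,0.002,0.014,0,4],[0,0,0.007,0,2],[0,0,0,0,0]])

```text
t: 19.92
tool_pos: [0.5884, -0.0753, 0.2817]
tool_rot: [2.341, 2.069, -0.123]
contact_force: [0.4, 0.6, -4.4]
opening: 0.0086
```

```bash
python3 - <<'E'
from h import *
st()
o=ctrl.get_obs();R=Rn.from_rotvec(o['tool_rot']).as_matrix();D=R@np.load('Rg.npy').T
print('clamp z axis now',D[:,2]); print('clamp pitch along x (deg, + = jaws up)',np.degrees(np.arcsin((D@np.array([np.cos(np.radians(-23.1)),np.sin(np.radians(-23.1)),0]))[2])))
E
```

```text
t 19.925 pos [ 0.5884 -0.0753  0.2817] yaw 83.02 tilt z [-0.0489 -0.0639 -0.9968] op 0.0086 F [ 0.4  0.6 -4.4] M [ 0.05 -0.04  0.01] q [-0.22 -0.02  1.6  -0.07  1.59 -0.1 ]
clamp z axis now [0.04987924 0.02417953 0.99846252]
clamp pitch along x (deg, + = jaws up) -1.7294760165670255
```

Position is near, but the clamp leans about 3° and z sagged 30 mm during the move. I'll probe which motions cause that before correcting it.

step_arm(moves=[[0,0,0,0.02,0],[0,0,0,0.02,0],[0,0,0,0.01,0],[0,0,0,0,0]])

```text
t: 20.42
tool_pos: [0.5887, -0.0769, 0.3374]
tool_rot: [2.341, 2.063, -0.121]
contact_force: [-0.7, -0.1, -4.8]
opening: 0.0089
```

```bash
cat >> h.py <<'E'
def lev():
    o=ctrl.get_obs();R=Rn.from_rotvec(o['tool_rot']).as_matrix();D=R@np.load('Rg.npy').T
    x=D@np.array([np.cos(np.radians(-23.1)),np.sin(np.radians(-23.1)),0]); y=D@np.array([-np.sin(np.radians(-23.1)),np.cos(np.radians(-23.1)),0])
    print('LEVEL jaws-up %.2f  roll(left up) %.2f deg  clamp yaw %.2f'%(np.degrees(np.arcsin(x[2])),np.degrees(np.arcsin(y[2])),np.degrees(np.arctan2(x[1],x[0]))))
    tcp=o['tool_pos']; b0=np.array([0.516-.05*np.cos(np.radians(23.1)),-0.3783+.05*np.sin(np.radians(23.1)),0]);g=np.array([.518,-.3796,.0057])
    u=np.array([np.cos(np.radians(-23.1)),np.sin(np.radians(-23.1)),0])
    print('bore',np.round(tcp+D@(b0-g),4),'jaws',np.round(tcp+D@(b0-g+.194*u+[0,0,.02]),4))
E
python3 - <<'E'
from h import *
st();lev()
E
```

```text
t 20.425 pos [ 0.5887 -0.0769  0.3374] yaw 82.86 tilt z [-0.0457 -0.0651 -0.9968] op 0.0089 F [-0.7 -0.1 -4.8] M [ 0.11 -0.05 -0.02] q [-0.22 -0.04  1.53 -0.07  1.68 -0.1 ]
LEVEL jaws-up -1.78  roll(left up) 2.46 deg  clamp yaw 82.75
bore [ 0.5814 -0.1289  0.3333] jaws [0.6068 0.064  0.3473]
```

step_arm(moves=[[0,0,0,0,2],[0,0,0,0,2],[0,0,0,0,2],[0,0,0,0,0]])

```text
t: 20.92
tool_pos: [0.588, -0.0769, 0.3355]
tool_rot: [2.221, 2.19, -0.122]
contact_force: [-0.8, 0.8, -4.7]
opening: 0.0087
```

```bash
python3 - <<'E'
from h import *
st();lev()
E
```

```text
t 20.925 pos [ 0.588  -0.0769  0.3355] yaw 89.28 tilt z [-0.0412 -0.0691 -0.9968] op 0.0087 F [-0.8  0.8 -4.7] M [ 0.1  -0.07 -0.06] q [-0.22 -0.04  1.54 -0.08  1.67 -0.21]
LEVEL jaws-up -1.75  roll(left up) 2.64 deg  clamp yaw 89.17
bore [ 0.5866 -0.1294  0.3314] jaws [0.5903 0.0651 0.3454]
```

step_arm(moves=[[0,0,-0.005,0,0],[0,0,-0.005,0,0],[0,0,-0.005,0,0],[0,0,0,0,0]])

```text
t: 21.42
tool_pos: [0.5878, -0.0932, 0.3348]
tool_rot: [2.222, 2.19, -0.123]
contact_force: [0.6, 0.1, -4.9]
opening: 0.0089
```

```bash
python3 - <<'E'
from h import *
st();lev()
E
```

```text
t 21.425 pos [ 0.5878 -0.0932  0.3348] yaw 89.26 tilt z [-0.0423 -0.0692 -0.9967] op 0.0089 F [ 0.6  0.1 -4.9] M [ 0.07 -0.1   0.02] q [-0.25 -0.04  1.53 -0.08  1.67 -0.24]
LEVEL jaws-up -1.75  roll(left up) 2.70 deg  clamp yaw 89.15
bore [ 0.5864 -0.1457  0.3308] jaws [0.5902 0.0488 0.3448]
```

step_arm(moves=[[0,0.005,0,0,0],[0,0.005,0,0,0],[0,0.005,0,0,0],[0,0,0,0,0]])

```text
t: 21.92
tool_pos: [0.6042, -0.093, 0.3349]
tool_rot: [2.221, 2.19, -0.122]
contact_force: [-0.4, 0.7, -4.4]
opening: 0.009
```

```bash
python3 - <<'E'
from h import *
st();lev()
E
```

```text
t 21.925 pos [ 0.6042 -0.093   0.3349] yaw 89.28 tilt z [-0.0419 -0.0689 -0.9967] op 0.009 F [-0.4  0.7 -4.4] M [ 0.07 -0.06  0.01] q [-0.24  0.    1.5  -0.08  1.67 -0.23]
LEVEL jaws-up -1.73  roll(left up) 2.68 deg  clamp yaw 89.17
bore [ 0.6028 -0.1455  0.3308] jaws [0.6065 0.049  0.3449]
```

step_arm(moves=[[0,0,0,0,-6],[0,0,0,0,-6],[0,0,0,0,-6],[0,0,0,0,-6],[0,0,0,0,-6],[0,0,0,0,0]])

```text
t: 22.68
tool_pos: [0.6044, -0.0925, 0.3347]
tool_rot: [-2.739, -1.529, 0.128]
contact_force: [-0.7, 0.3, -4.1]
opening: 0.0091
```

```bash
python3 - <<'E'
from h import *
st();lev()
E
```

```text
t 22.675 pos [ 0.6044 -0.0925  0.3347] yaw 58.42 tilt z [-0.072  -0.0378 -0.9967] op 0.0091 F [-0.7  0.3 -4.1] M [ 0.03 -0.05  0.01] q [-0.25  0.02  1.47 -0.05  1.7   0.3 ]
LEVEL jaws-up -1.76  roll(left up) 2.71 deg  clamp yaw 58.31
bore [ 0.5763 -0.1368  0.3306] jaws [0.6793 0.0282 0.3446]
```

step_arm(moves=[[0,0,0,0,10],[0,0,0,0,10],[0,0,0,0,10],[0,0,0,0,0]])

```text
t: 23.18
tool_pos: [0.6044, -0.0922, 0.3346]
tool_rot: [2.213, 2.199, -0.124]
contact_force: [-0.4, 0.2, -5.2]
opening: 0.0087
```

```bash
python3 - <<'E'
from h import *
st();lev()
E
```

```text
t 23.175 pos [ 0.6044 -0.0922  0.3346] yaw 89.71 tilt z [-0.0425 -0.0698 -0.9967] op 0.0087 F [-0.4  0.2 -5.2] M [ 0.16 -0.03  0.01] q [-0.24  0.    1.5  -0.08  1.67 -0.24]
LEVEL jaws-up -1.77  roll(left up) 2.74 deg  clamp yaw 89.60
bore [ 0.6033 -0.1447  0.3306] jaws [0.6056 0.0498 0.3446]
```

step_arm(moves=[[0,0,-0.016,0,0],[0,0,-0.016,0,0],[0,0,-0.016,0,0],[0,0,-0.016,0,0],[0,0,0,0,0]])

```text
t: 23.8
tool_pos: [0.6041, -0.1624, 0.3344]
tool_rot: [2.22, 2.192, -0.126]
contact_force: [0.1, 0.1, -3.8]
opening: 0.0089
```

```bash
python3 - <<'E'
from h import *
st();lev()
E
```

```text
t 23.8 pos [ 0.6041 -0.1624  0.3344] yaw 89.37 tilt z [-0.0434 -0.0704 -0.9966] op 0.0089 F [ 0.1  0.1 -3.8] M [ 0.09 -0.07 -0.03] q [-0.35  0.03  1.47 -0.08  1.66 -0.34]
LEVEL jaws-up -1.82  roll(left up) 2.77 deg  clamp yaw 89.26
bore [ 0.6027 -0.2149  0.3304] jaws [ 0.6062 -0.0204  0.3442]
```

step_arm(moves=[[0,0,0.016,0,0],[0,0,0.016,0,0],[0,0,0.016,0,0],[0,0,0.016,0,0],[0,0,0,0,0]])

```text
t: 24.42
tool_pos: [0.604, -0.091, 0.3346]
tool_rot: [2.216, 2.197, -0.123]
contact_force: [-1.0, -0.3, -4.5]
opening: 0.0089
```

```bash
python3 - <<'E'
from h import *
st();lev()
E
```

```text
t 24.425 pos [ 0.604  -0.091   0.3346] yaw 89.57 tilt z [-0.0428 -0.0685 -0.9967] op 0.0089 F [-1.  -0.3 -4.5] M [ 0.04 -0.02 -0.02] q [-0.24  0.    1.5  -0.08  1.67 -0.23]
LEVEL jaws-up -1.70  roll(left up) 2.75 deg  clamp yaw 89.46
bore [ 0.6028 -0.1435  0.3305] jaws [0.6056 0.051  0.3447]
```

step_arm(moves=[[0,-0.016,0,0,0],[0,-0.016,0,0,0],[0,-0.016,0,0,0],[0,-0.016,0,0,0],[0,0,0,0,0]])

```text
t: 25.05
tool_pos: [0.5372, -0.0913, 0.3349]
tool_rot: [2.215, 2.195, -0.124]
contact_force: [0.4, 1.6, -5.5]
opening: 0.0088
```

```bash
python3 - <<'E'
from h import *
st();lev()
E
```

```text
t 25.05 pos [ 0.5372 -0.0913  0.3349] yaw 89.56 tilt z [-0.0416 -0.0707 -0.9966] op 0.0088 F [ 0.4  1.6 -5.5] M [ 0.14 -0.07  0.03] q [-0.26 -0.16  1.65 -0.08  1.67 -0.26]
LEVEL jaws-up -1.83  roll(left up) 2.68 deg  clamp yaw 89.45
bore [ 0.536  -0.1438  0.3309] jaws [0.5388 0.0507 0.3447]
```

step_arm(moves=[[0,0.016,0,0,0],[0,0.016,0,0,0],[0,0.016,0,0,0],[0,0.016,0,0,0],[0,0,0,0,0]])

```text
t: 25.68
tool_pos: [0.6081, -0.0921, 0.3339]
tool_rot: [2.214, 2.193, -0.121]
contact_force: [-0.7, -0.2, -4.6]
opening: 0.0093
```

```bash
python3 - <<'E'
from h import *
st();lev()
E
```

```text
t 25.675 pos [ 0.6081 -0.0921  0.3339] yaw 89.52 tilt z [-0.039  -0.0711 -0.9967] op 0.0093 F [-0.7 -0.2 -4.6] M [ 0.08 -0.04  0.01] q [-0.24  0.01  1.49 -0.08  1.66 -0.23]
LEVEL jaws-up -1.85  roll(left up) 2.53 deg  clamp yaw 89.42
bore [ 0.6069 -0.1446  0.3299] jaws [0.6098 0.05   0.3436]
```

Separate motions hold tilt. I'll test whether a combined reverse move undoes it; returning with separated moves would then keep that correction.

step_arm(moves=[[0,0,-0.016,0,-6],[0,0,-0.016,0,-6],[0,0,-0.016,0,-6],[0,0,-0.016,0,-6],[0,0,-0.016,0,-6],[0,0,-0.016,0,-6],[0,0,0,0,0]])

```text
t: 26.55
tool_pos: [0.6101, -0.1909, 0.3316]
tool_rot: [-2.812, -1.383, 0.129]
contact_force: [0.0, 0.4, -5.3]
opening: 0.0088
```

```bash
python3 - <<'E'
from h import *
st();lev()
E
```

```text
t 26.55 pos [ 0.6101 -0.1909  0.3316] yaw 52.47 tilt z [-0.076  -0.0322 -0.9966] op 0.0088 F [ 0.   0.4 -5.3] M [ 0.06 -0.07  0.02] q [-0.39  0.09  1.41 -0.06  1.7   0.26]
LEVEL jaws-up -1.87  roll(left up) 2.66 deg  clamp yaw 52.36
bore [ 0.5775 -0.2321  0.3276] jaws [ 0.697  -0.0786  0.3413]
```

step_arm(moves=[[0,0,0.016,0,6],[0,0,0.016,0,6],[0,0,0.016,0,6],[0,0,0.016,0,6],[0,0,0.016,0,6],[0,0,0.016,0,6],[0,0,0,0,0]])

```text
t: 27.42
tool_pos: [0.6103, -0.087, 0.3308]
tool_rot: [2.197, 2.216, -0.123]
contact_force: [0.1, 0.1, -4.5]
opening: 0.0087
```

```bash
python3 - <<'E'
from h import *
st();lev()
E
```

```text
t 27.425 pos [ 0.6103 -0.087   0.3308] yaw 90.56 tilt z [-0.042  -0.069  -0.9967] op 0.0087 F [ 0.1  0.1 -4.5] M [ 0.06 -0.06 -0.11] q [-0.23  0.01  1.49 -0.08  1.66 -0.24]
LEVEL jaws-up -1.69  roll(left up) 2.77 deg  clamp yaw 90.44
bore [ 0.61   -0.1395  0.3267] jaws [0.6095 0.055  0.341 ]
```

step_arm(moves=[[0,0,0,0,-5],[0,0,0,0,-9],[0,0,0,0,-9],[0,0,0,0,-9],[0,0,0,0,-9],[0,0,0,0,-9],[0,0,0,0,-9],[0,0,0,0,-5],[0,0,0,0,0]])

```text
t: 28.55
tool_pos: [0.6108, -0.0902, 0.3305]
tool_rot: [-3.047, -0.644, 0.123]
contact_force: [0.1, 0.8, -4.5]
opening: 0.0087
```

```bash
python3 - <<'E'
from h import *
st();lev()
E
```

```text
t 28.55 pos [ 0.6108 -0.0902  0.3305] yaw 23.94 tilt z [-0.082   0.0078 -0.9966] op 0.0087 F [ 0.1  0.8 -4.5] M [ 0.   -0.06  0.01] q [-0.26  0.05  1.45 -0.01  1.72  0.89]
LEVEL jaws-up -1.87  roll(left up) 2.64 deg  clamp yaw 23.83
bore [ 0.5625 -0.1108  0.3265] jaws [ 0.7408 -0.033   0.3401]
```

step_arm(moves=[[0,0,0,0,-5],[0,0,0,0,-9],[0,0,0,0,-9],[0,0,0,0,-9],[0,0,0,0,-9],[0,0,0,0,-9],[0,0,0,0,-5],[0,0,0,0,0]])

```text
t: 29.55
tool_pos: [0.6109, -0.0924, 0.3303]
tool_rot: [-2.962, 0.862, 0.09]
contact_force: [0.6, -0.2, -5.2]
opening: 0.0092
```

```bash
python3 - <<'E'
from h import *
st();lev()
E
```

```text
t 29.55 pos [ 0.6109 -0.0924  0.3303] yaw -32.38 tilt z [-0.0404  0.0691 -0.9968] op 0.0092 F [ 0.6 -0.2 -5.2] M [-0.07 -0.03 -0.03] q [-0.3   0.03  1.47  0.05  1.7   1.85]
LEVEL jaws-up -1.83  roll(left up) 2.44 deg  clamp yaw -32.48
bore [ 0.567  -0.0637  0.3263] jaws [ 0.7307 -0.1689  0.34  ]
```

step_arm(moves=[[0,-0.05,0,0.03,0],[0,-0.06,0,0.0,0],[0,-0.06,0,0,0],[0,0,0,0,0]])

```text
t: 30.05
tool_pos: [0.4365, -0.0928, 0.3584]
tool_rot: [-2.969, 0.848, 0.095]
contact_force: [1.4, 0.1, -3.8]
opening: 0.0087
```

```bash
python3 - <<'E'
from h import *
st();lev()
E
```

```text
t 30.05 pos [ 0.4365 -0.0928  0.3584] yaw -31.82 tilt z [-0.0447  0.0674 -0.9967] op 0.0087 F [ 1.4  0.1 -3.8] M [-0.05 -0.1  -0.03] q [-0.4  -0.39  1.8   0.05  1.8   1.73]
LEVEL jaws-up -1.97  roll(left up) 2.26 deg  clamp yaw -31.91
bore [ 0.3922 -0.0645  0.3545] jaws [ 0.557  -0.168   0.3678]
```

step_arm(moves=[[0,0.015,0.005,0,7],[0,0.015,0.005,0,7],[0,0.015,0.005,0,7],[0,0.015,0.005,0,7],[0,0.015,0.005,0,7],[0,0.015,0.005,0,7],[0,0.015,0.005,0,7],[0,0.015,0.005,0,7],[0,0.01,0,0,5],[0,0,0,0,0]])

```text
t: 31.3
tool_pos: [0.5767, -0.0516, 0.3587]
tool_rot: [-3.002, -0.869, 0.115]
contact_force: [0.0, -0.2, -5.0]
opening: 0.0089
```

```bash
python3 - <<'E'
from h import *
st();lev()
E
```

```text
t 31.3 pos [ 0.5767 -0.0516  0.3587] yaw 32.35 tilt z [-0.0748 -0.0071 -0.9972] op 0.0089 F [ 0.  -0.2 -5. ] M [-0.   -0.1  -0.01] q [-0.21 -0.05  1.51 -0.02  1.76  0.8 ]
LEVEL jaws-up -1.59  roll(left up) 2.28 deg  clamp yaw 32.26
bore [ 0.532  -0.0791  0.3545] jaws [0.6969 0.024  0.3691]
```

step_arm(moves=[[0,0,0,0,6],[0,0,0,0,9],[0,0,0,0,9],[0,0,0,0,9],[0,0,0,0,9],[0,0,0,0,9],[0,0,0,0,4],[0,0,0,0,0],[0,-0.06,0,0,0],[0,-0.06,0,0,0],[0,0,0,0,0],[0,0.02,0,0,0],[0,0.02,0,0,0],[0,0.02,0,0,0],[0,0.02,0,0,0],[0,0.02,0,0,0],[0,0.02,0,0,0],[0,0,0,0,0]])

```text
t: 33.55
tool_pos: [0.5807, -0.0523, 0.3553]
tool_rot: [2.247, 2.167, -0.115]
contact_force: [0.1, -0.7, -4.5]
opening: 0.0089
```

```bash
python3 - <<'E'
from h import *
st();lev()
E
```

```text
t 33.55 pos [ 0.5807 -0.0523  0.3553] yaw 87.98 tilt z [-0.0406 -0.0638 -0.9971] op 0.0089 F [ 0.1 -0.7 -4.5] M [ 0.02 -0.05  0.03] q [-0.18 -0.07  1.53 -0.07  1.71 -0.16]
LEVEL jaws-up -1.49  roll(left up) 2.52 deg  clamp yaw 87.88
bore [ 0.5781 -0.1048  0.351 ] jaws [0.5862 0.0895 0.366 ]
```

Residual tilt is about 1.5° in pitch and 2.5° in roll, and doesn't grow with gentle moves. That is close enough to level. Going to the stand.

step_arm(moves=[[0,0.006,-0.008,0,1],[0,0.008,-0.01,0,0],[0,0.007,-0.009,0,0],[0,0.002,-0.002,0,0],[0,0,0,0,0],[0,0,0,-0.01,0],[0,0,0,-0.015,0],[0,0,0,-0.015,0],[0,0,0,-0.01,0],[0,0,0,0,0]])

```text
t: 34.8
tool_pos: [0.6033, -0.0832, 0.3]
tool_rot: [2.23, 2.188, -0.118]
contact_force: [-0.1, -0.3, -4.6]
opening: 0.0091
```

```bash
python3 - <<'E'
from h import *
st();lev()
p=shot('scene','s9');q=shot('top','t9')
for n,pp,X in [('scene',p,[.602,-.1367,.228]),('top',q,[.602,-.1367,.228])]:print(n,proj(pp,X))
a=cv2.imread('pics/s9.png')[150:350,220:420];b=cv2.imread('pics/t9.png')[140:340,230:430]
cv2.imwrite('pics/c9.png',np.hstack([cv2.resize(a,(400,400),interpolation=2),cv2.resize(b,(400,400),interpolation=2)]))
E
```

```text
t 34.8 pos [ 0.6033 -0.0832  0.3   ] yaw 88.97 tilt z [-0.0429 -0.0636 -0.9971] op 0.0091 F [-0.1 -0.3 -4.6] M [ 0.11 -0.09 -0.04] q [-0.23  0.01  1.55 -0.07  1.61 -0.21]
LEVEL jaws-up -1.44  roll(left up) 2.72 deg  clamp yaw 88.86
bore [ 0.6016 -0.1356  0.2957] jaws [0.6064 0.0588 0.3108]
scene [[316.91485424 270.84301058]]
top [[371.05819868 208.49506024]]
```

View pics/c9.png

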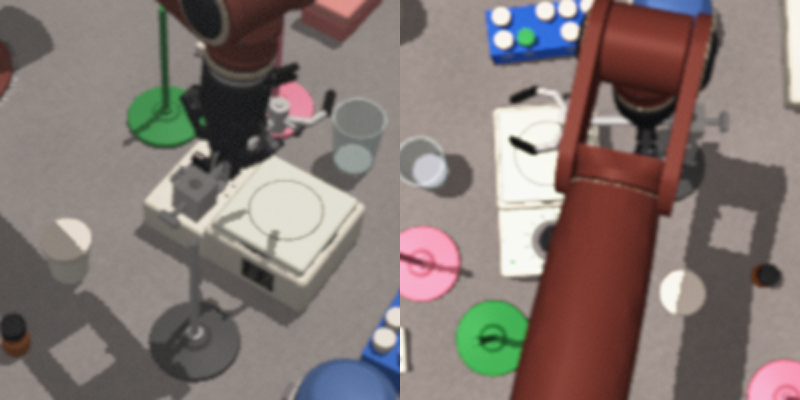

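In the scene view the boss head (about 318,241) sits right above the rod, and the jaws reach over the plate. Lowering 40 mm and checking the predicted against seen positions.

step_arm(moves=[[0,0,0,-0.008,0],[0,0,-0.0005,-0.01,0],[0,0,0,-0.008,0],[0,0,0,-0.006,0],[0,0,0,-0.004,0],[0,0,0,0,0],[0,0,0,0,0]])

```text
t: 35.78
tool_pos: [0.6045, -0.0841, 0.2648]
tool_rot: [2.228, 2.184, -0.113]
contact_force: [0.8, -0.6, -4.6]
opening: 0.009
```

```bash
python3 - <<'E'
from h import *
st();lev()
p=shot('scene','s10');q=shot('wrist','w10');k=shot('top','t10')
o=ctrl.get_obs();D=Rn.from_rotvec(o['tool_rot']).as_matrix()@np.load('Rg.npy').T
c,s=np.cos(np.radians(-23.1)),np.sin(np.radians(-23.1));u=np.array([c,s,0])
g=np.array([.518,-.3796,.0057]);bal=np.array([.516,-.3783,0])
W=lambda x,y,z:o['tool_pos']+D@(bal+x*u+y*np.array([-s,c,0])+[0,0,z]-g)
for n,X in [('bore top',W(-.05,0,.04)),('bore bot',W(-.05,0,0)),('barrel top',W(.102,0,.04)),('screw end',W(-.099,0,.02)),('rodtop',np.array([.602,-.1367,.228])),('plate',np.array([.6061,.0536,.092]))]:
    print(n,np.round(X,4),'scene',np.round(proj(p,X)[0],1),'wrist',np.round(proj(q,X)[0],1),'top',np.round(proj(k,X)[0],1))
a=cv2.imread('pics/s10.png')[200:350,250:400]
cv2.imwrite('pics/c10.png',cv2.resize(a,(600,600),interpolation=2))
b=cv2.imread('pics/t10.png')[150:270,270:420]
cv2.imwrite('pics/d10.png',cv2.resize(b,(750,600),interpolation=2))
E
```

```text
t 35.775 pos [ 0.6045 -0.0841  0.2648] yaw 88.94 tilt z [-0.038  -0.0649 -0.9972] op 0.009 F [ 0.8 -0.6 -4.6] M [ 0.05 -0.05 -0.05] q [-0.23  0.02  1.59 -0.07  1.55 -0.21]
LEVEL jaws-up -1.51  roll(left up) 2.44 deg  clamp yaw 88.84
bore [ 0.6028 -0.1366  0.2605] jaws [0.6076 0.0578 0.2753]
bore top [ 0.6045 -0.1355  0.3005] scene [317.9 252.1] wrist [326.6 502.3] top [373.6 201.8]
bore bot [ 0.6028 -0.1365  0.2605] scene [317.1 262.7] wrist [326.4 418.2] top [372.3 205.7]
barrel top [0.6076 0.0164 0.2965] scene [359.  212.9] wrist [326.   34.6] top [313.9 201.3]
screw end [ 0.6027 -0.185   0.2818] scene [303.4 271. ] wrist [326.6 536.5] top [392.  203.9]
rodtop [ 0.602  -0.1367  0.228 ] scene [316.9 270.8] wrist [327.4 370.4] top [371.1 208.5]
plate [0.6061 0.0536 0.092 ] scene [363.1 254.9] wrist [335.5   2.1] top [303.1 216.6]
```

View pics/c10.png

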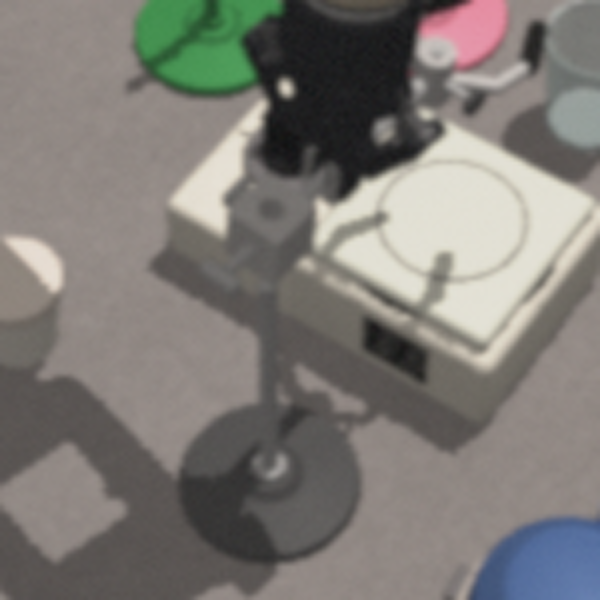

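View pics/w10.png

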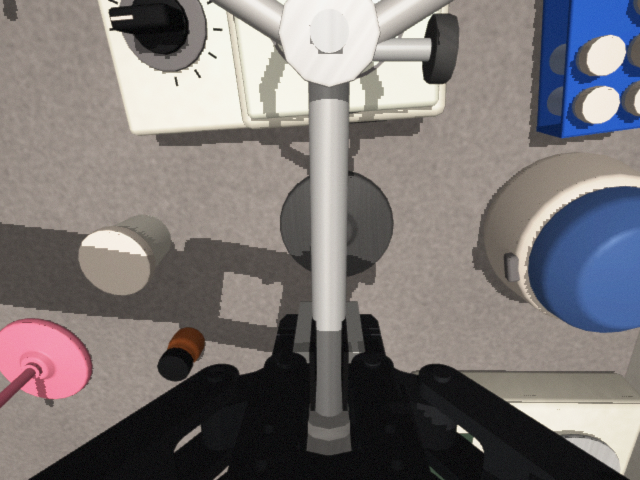

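View pics/d10.png

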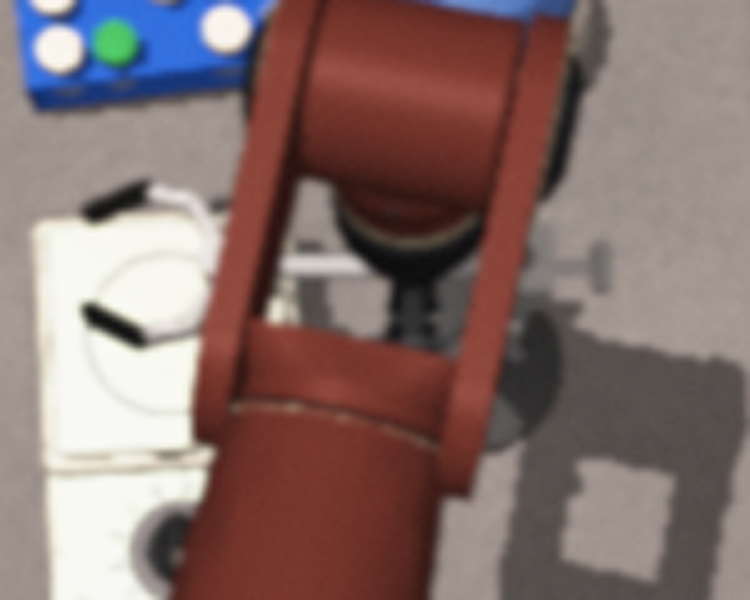

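Everything matches: bore top seen at (317.7,252) vs predicted (317.9,252.1), barrel top at (359.3,211.8) vs (359.0,212.9). The gap to the rod is 32 mm, so I'll lower about 8 mm.

step_arm(moves=[[0,-0.0005,0,-0.004,0],[0,0,0,-0.003,0],[0,0,0,0,0],[0,0,0,0,0],[0,0,0,0,0]])

```text
t: 36.55
tool_pos: [0.6041, -0.0841, 0.2576]
tool_rot: [2.227, 2.184, -0.113]
contact_force: [1.1, 0.0, -4.5]
opening: 0.0089
```

```bash
python3 - <<'E'
from h import *
st();lev();print(np.abs(ctrl.get_obs()['dq']).max())
E
```

```text
t 36.55 pos [ 0.6041 -0.0841  0.2576] yaw 88.94 tilt z [-0.0374 -0.0649 -0.9972] op 0.0089 F [ 1.1  0.  -4.5] M [ 0.11 -0.01 -0.03] q [-0.23  0.02  1.6  -0.07  1.54 -0.2 ]
LEVEL jaws-up -1.51  roll(left up) 2.41 deg  clamp yaw 88.85
bore [ 0.6024 -0.1366  0.2533] jaws [0.6071 0.0578 0.2682]
0.001618555974794357
```

```bash
python3 - <<'E'
from h import *
p=shot('scene','s11');a=cv2.imread('pics/s11.png')[150:450,180:480]
cv2.imwrite('pics/c11.png',cv2.resize(a,(600,600),interpolation=2))
E
```

```text
(no output)
```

View pics/c11.png

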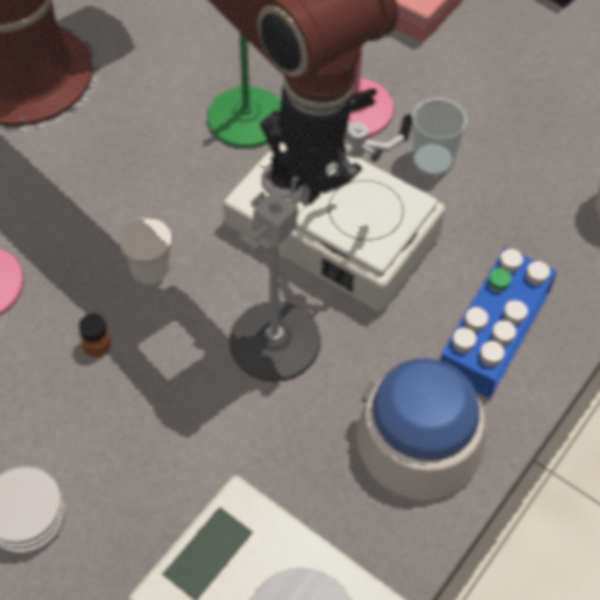

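The boss head (crop 275,208) hangs above the rod of the dark stand. Beaker, vial, dishes, pot and rack are where they were. Handing in.

```bash
python3 - <<'E'
from station import ctrl
print(ctrl.finish_job())
E
```

```text
the job is handed in; nothing more can be done
None
```

I turned the knob off first, then picked up the clamp at its balance point. It is now held steady above the dark stand's rod, and I handed the job in at about 37 s.

- **Knob:** I turned it anticlockwise until the wrist moment jumped to 1.7 N m at the end stop. The later picture shows the pointer on the first tick, within about 1.5°.
- **Position:** The boss hole is within about 1 mm of the rod axis and about 25 mm above the rod's top. The jaws are about 4 mm from the middle of the plate. This comes from the measured arm pose; a scene picture taken 7 mm higher agreed with it to about 1 pixel.
- **Grip:** The clamp is gripped at 90 N, with almost no moment at the wrist.
- **Level, not perfect:** The arm drifted in tilt while carrying, and the moves could not correct it. The clamp ends about 1.5° jaws-down and 2.4° rolled.
- **Rest of the bench:** The beaker, vial, dishes, pot and rack look unmoved in the last picture. I did not check the tip box and timer again at the end.

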